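Turn a texture plate face down and locate it on the fixture

TASK

The back of the ribbed aluminium texture plate is to be worked next. Stand the plate on end in the wooden slotted stand and let go of it, so that you can take it anew from the other side and lay it ribbed face down on the steel fixture. Then slide it up against all three locating pins (both pins on the far long side and the one at the right-hand end), leave it there flat, and leave the other things on the table where they are.

Things in the scene. Friction and masses are not known exactly. Their poses are not given: they have to be found in the camera images.
- plate_mid (a point): Bare aluminium plate, 56 x 140 mm: slab 16 mm thick with five lengthwise ribs 3 mm high on its face (19 mm in all); plain back with two screw holes. Loose, about 0.36 kg; starts flat on the table, ribs up. Point: centre of the slab, 8 mm from the back, 11 mm from the rib tops. z points out of the ribbed face, y along the 140 mm length, x across the width.
- slot_floor (a point): Fixed wooden stand, 110 x 74 mm, 45 mm high, with one straight slot between two cheeks, open at the top and both ends. This point: centre of the slot's floor, 10 mm above the table. x: along the slot (100 mm long); y: across the slot, 24 mm wide, so a plate standing in it leans a few degrees; z up. Cheeks 14 mm thick, rising 35 mm above the slot floor, tops round.
- nest (a point): Point on the top of the fixture's bed, under the plate's centre when the plate, length along y, touches all three pins. x points away from the robot, y left, z up. Pins (10 mm diameter) in this frame: the two of the long side at x +33 mm, y -45 and +45 mm; the end pin at x 0, y -75 mm. So when touching, the plate's sides are at x -28 and +28 mm, its ends at y -70 and +70 mm.
- texture_plate: The same texture plate, same axes as plate_mid; its origin is the centre of the plain back.
- tweezers_long: Bystander: long steel tweezers, 22 x 195 x 11 mm, at the front left.
- marker: Bystander: white marker pen with black cap, 17 x 135 x 16 mm, in front of the stand.
- wax_tin: Bystander: round metal tin, 67 mm across, 24 mm high, behind the stand.
- cork_big: Bystander: cork, 33 mm across, 32 mm high, at the back left.
- fixture: Fixed steel fixture: a flat bed 140 mm (x) by 220 mm (y), its top 16 mm above the table, with three upright locating pins that stand 12 mm above the bed. Origin: centre of its underside; same axes as nest, which is at x +15, y -10, z +16 mm from here.

How it is judged:
On the way:
1. the plate stands on end in the slot of the stand, let go (horizontal distance between plate_mid and slot_floor below 0.03 m and z of plate_mid in the frame of slot_floor between 0.06 and 0.08 m and (angle between plate_mid's own y axis and vertical below 0.25 rad or angle between plate_mid's own y axis and vertical above 2.89 rad) and contact force between texture_plate and the arm below 0.1 N and contact force between texture_plate and the fingers below 0.1 N), for 0.3 s.
At the end, for the whole second after the job is handed in: The plate lies still and flat on the fixture's bed, ribbed face down (within 3.5 degrees), its length along the row of two pins within 2 degrees, and its centre within 3 mm, lengthwise and crosswise, of the place where it touches all three pins (angle between plate_mid's own z axis and vertical above 3.08 rad and z of plate_mid in the frame of nest between 0.007 and 0.014 m and x of plate_mid in the frame of nest between -0.003 and 0.003 m and y of plate_mid in the frame of nest between -0.003 and 0.003 m and angle between the y axis of plate_mid and the y axis of nest, either way round below 0.035 rad and linear speed of texture_plate below 0.01 m/s).
It fails at once if a loose bystander (tweezers, marker, tin or cork) is moved by more than 25 mm (distance of any of tweezers_long, marker, wax_tin, cork_big from where it was at the start of the episode above 0.025 m).
It also fails if it takes over 72 s, if anything falls off the work surface, if the arm or the gripper's body presses on something with over 40 N, if the wrist force passes 120 N, or if a joint passes its speed limit or range.

ROBOT

A 7-joint arm with a two-finger parallel gripper is mounted at the origin on a cart in front of the work surface, level with it; the furniture and walls round the work are solid. World frame = base frame: x ahead of the robot, y to its left, z up, the work surface at z = 0. Lengths are in m, angles in rad, forces in N, time in s.
With the tool pointing down it reaches from about 0.4 to 0.85 m from the base axis. Payload 10.4 kg.
Tool frame: the origin (TCP) lies midway between the tips of the shut fingers; the grasp point (between the pads) lies 19 mm behind it; z points along the fingers, x is the direction in which the jaws open and shut, and the axes are right-handed (so a half turn about z gives the same grasp; the last joint's range is limited). The gripper opens to 85 mm and grips with 20 to 120 N. Pads are 22 mm wide; open, the fingers measure 114 mm over their backs; the gripper's body (76 mm by 85 mm) begins 54 mm behind the grasp point. The pads swing forward as they close: fully open they stand 13 mm farther back than shut.
Start: joints at [-1.126, 0.332, -0.065, 1.46, 0.022, 1.35, -0.088], TCP at [0.282, 0.558, 0.231] pointing down, gripper open.
Joint ranges: [-2.6, 2.6], [-0.5, 2.12], [-1.47, 1.34], [0.16, 2.42], [-1.27, 4.41], [0.06, 2.06], [-2.6, 2.6]. Speed limits (rad/s): [2.22, 2.22, 2.79, 2.79, 3.14, 3.14, 3.14].

INTERFACE

Orientations are given as a unit quaternion [x, y, z, w].
In Python, from workcell import monitor, eyes, ticket, models gives the robot as it stands.
- The arm moves only by the tool servo_tool, never from a script. Its argument "motion" is a list of rows, each a list of 7 numbers: the opening, from 0 (shut) to 1 (fully open), then the shift along the tool's x, y, z in m, then the turn, a rotation vector about the tool's x, y, z in degrees. In form: [[fingers, tx, ty, tz, rx, ry, rz], ...]. A call has 1 to 20 rows; each row is the pose to reach, as a shift and turn from the pose commanded when the call began, along the tool's axes at that moment; what a row does not reach only later rows make up. A row lasts 1/8 s, in which the tool goes at most 62.5 mm and 10.7 degrees, less where a joint would pass 70% of its speed; a pose out of reach is approached as far as the arm can. A call with a gripper value outside its range is refused whole. The fingers move at their own pace and stop on an object; "grip_force" is the grip in N (left out, the last holds). Time passes only in rows, so rows that repeat a pose let the fingers close. It gives the time, the measured TCP pose, the force and the opening at its end, in the units of the state.
- monitor.get_obs(): the state, without advancing time (a new reading comes with each control period).
- eyes.camera(name): name is "scene" or "top"; returns (picture, depth): 480x640x3 uint8, blue, green, red; 480x640 float32, m along the optical axis (not along the pixel's ray), 0 where there is no reading.
- eyes.camera_info(name): a dict with "intrinsics" (3x3 intrinsics, pixels), "extrinsics" (4x4, takes a point from world to camera coordinates). Camera axes: x right, y down, z forward; pixel columns grow to the right and rows downward; lengths in m; the calibration is good to about 2 mm. A picture is of the moment at which its call begins. camera_info takes no time and is no camera call.
- ticket.hand_in(): hands the job in, once; it reports no verdict.
Trained networks look in the newest picture that a camera, given by its name, has taken for a name from the list of things; names that differ only in an ending like _2 or _b are one class to them, and where a whole thing is asked for, a point or a joint stands for the part that bears it (a point fixed in the world has none). Each returns a list of dicts, best first, with "confidence" (0 to 1); they miss things now and then, are a little off and sometimes report something else, mostly with a low value. They report only what shows in the picture. A call takes as long as a camera call.
- models.boxes_of(camera, thing): "point" ([x, y, z] in m, in the coordinates of the camera as it stood for that picture, good to about 4 mm: the middle of the surface that is visible of it).
The state is a dict: "clock": time; "joint_pos": joint angles; "joint_velocities": joint speeds; "tau": joint torques, N m; "position": TCP position; "ee_rot": TCP orientation; "ft_force": force on the tool from outside, world axes, zero at the start; "torque": the same for the moment, N m; "grip_width": opening from 0.0 (shut) to 1.0 (fully open).
Only numpy, scipy, OpenCV 4.12 (cv2) and the standard library are available. Lean on these libraries where they do the work, as an engineer would, in place of code of your own. Each camera call takes 0.05 s, during which the arm holds its last target. There are 200 camera calls.

## Working session

There is one attempt and no reset: what is moved stays moved. The work goes in short steps, Python scripts to look and compute and a tool call to move; the robot and the scene stay as the last step left them, time stands still between calls to the robot, and variables do not carry over. Pictures are saved under pics/ and viewed, about 8 in all and at most 12, crops included, and the job is handed in when it is done.

Besides the shell and the picture viewer there is one more tool, called after ">>>" as name([rows], argument=value, ...), one row to a line, values as JSON. servo_tool: Moves the arm, as the interface text tells. Its arguments: {"type":"object","properties":{"motion":{"type":"array"},"grip_force":{"type":"number"}},"required":["motion"]}

```bash
ls; mkdir -p pics; cat > h.py <<'E'
import numpy as np, cv2
from scipy.spatial.transform import Rotation as R
from workcell import monitor, eyes, ticket, models
def cam(n):
    im,d=eyes.camera(n); i=eyes.camera_info(n)
    return im,d,np.array(i["intrinsics"]),np.array(i["extrinsics"])
def cloud(d,K,E):
    v,u=np.indices(d.shape); P=np.stack([(u-K[0,2])/K[0,0]*d,(v-K[1,2])/K[1,1]*d,d],-1)
    return (P-E[:3,3])@E[:3,:3]
def w(p,E): return (np.array(p)-E[:3,3])@E[:3,:3]
E
python3 - <<'E'
from h import *
np.set_printoptions(precision=4,suppress=True)
o=monitor.get_obs(); print(o)
for n in("scene","top"):
    im,d,K,E=cam(n); cv2.imwrite(f"pics/{n}0.png",im); np.savez(f"{n}0.npz",im=im,d=d,K=K,E=E)
    print(n,K.ravel(),"\ncampos",-E[:3,:3].T@E[:3,3])
    for t in["texture_plate","slot_floor","nest","fixture","wax_tin","marker","tweezers_long","cork_big"]:
        print(t,[(w(r["point"],E),round(r["confidence"],2)) for r in models.boxes_of(n,t)[:2]])
E
```

```text
pics
{'clock': 0.0, 'joint_pos': array([-1.1256,  0.3329, -0.0647,  1.4609,  0.0216,  1.3499, -0.0885]), 'joint_velocities': array([ 0.0013,  0.0014, -0.0014,  0.0013,  0.0004, -0.0005, -0.0013]), 'tau': array([  0.001 , -62.5444,   0.05  , -39.1597,   0.0164,   0.0101,
         0.    ]), 'position': array([0.2816, 0.5575, 0.2305]), 'ee_rot': array([ 0.8517,  0.524 , -0.0006,  0.0004]), 'ft_force': array([0.8723, 0.3623, 0.2434]), 'torque': array([0.0235, 0.0329, 0.0297]), 'grip_width': 1.0013533411934679}
scene [515.0173   0.     323.6374   0.     515.0173 239.5966   0.       0.
   1.    ] 
campos [-0.1089  0.7404  0.5364]
texture_plate [(array([0.411 , 0.249 , 0.0199]), 0.73)]
slot_floor [(array([0.4444, 0.0419, 0.0265]), 0.61)]
nest [(array([ 0.4906, -0.2295,  0.0161]), 0.83), (array([0.4068, 0.2476, 0.0209]), 0.35)]
fixture [(array([ 0.4886, -0.227 ,  0.0163]), 0.72)]
wax_tin [(array([0.5682, 0.1086, 0.0257]), 0.74)]
marker [(array([0.3623, 0.0301, 0.0115]), 0.7)]
tweezers_long [(array([0.3243, 0.2302, 0.0077]), 0.74)]
cork_big [(array([0.5226, 0.416 , 0.0264]), 0.93)]
top [524.5376   0.     307.3517   0.     524.5376 235.3832   0.       0.
   1.    ] 
campos [0.2446 0.0853 1.1368]
texture_plate [(array([0.4154, 0.2409, 0.0169]), 0.74)]
slot_floor [(array([0.4505, 0.0207, 0.0078]), 0.79)]
nest [(array([ 0.4979, -0.2505,  0.0179]), 0.56)]
fixture [(array([ 0.5007, -0.2547,  0.0165]), 0.8)]
wax_tin [(array([0.5751, 0.0959, 0.0249]), 0.64)]
marker [(array([0.3648, 0.0191, 0.0134]), 0.87)]
tweezers_long [(array([0.3294, 0.2215, 0.0157]), 0.69)]
cork_big [(array([0.5238, 0.4138, 0.0293]), 0.5)]
```

View pics/top0.png

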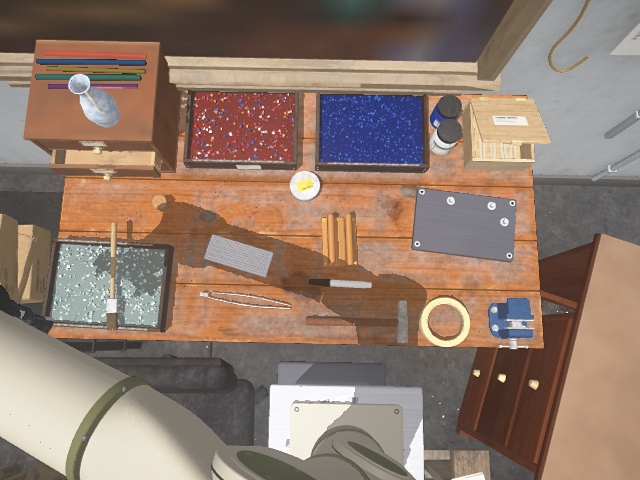

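View pics/scene0.png

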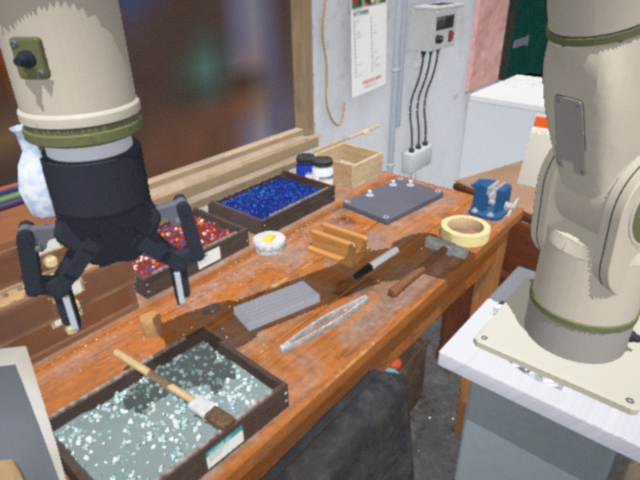

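```bash
python3 - <<'E'
import numpy as np,cv2
from h import cloud
np.set_printoptions(precision=4,suppress=True)
for n in("top","scene"):
    z=np.load(n+"0.npz"); P=cloud(z["d"],z["K"],z["E"]).reshape(-1,3)[z["d"].ravel()>0]
    def rect(name,x,y,h):
        m=(abs(P[:,0]-x[0])<x[1])&(abs(P[:,1]-y[0])<y[1])&(P[:,2]>h[0])&(P[:,2]<h[1])
        Q=P[m]; r=cv2.minAreaRect(Q[:,:2].astype(np.float32)*1000); print(n,name,m.sum(),"zmed",np.median(Q[:,2]),r, "z pct",np.percentile(Q[:,2],[5,95]))
    m=(abs(P[:,0]-.55)<.02)&(abs(P[:,1]-.25)<.05); print("table z",np.median(P[m,2]))
    rect("plate",(.412,.06),(.245,.1),(.009,.03))
    rect("stand top",(.447,.06),(.025,.09),(.036,.06))
    rect("stand all",(.447,.06),(.025,.09),(.02,.06))
    rect("fixture",(.5,.12),(-.25,.16),(.009,.02))
    rect("pins",(.5,.12),(-.25,.16),(.022,.05))
E
```

```text
table z 0.00043972363303760974
top plate 1675 zmed 0.017291699291484254 ((431.2677001953125, 234.77862548828125), (141.47666931152344, 82.94633483886719), 74.5817642211914) z pct [0.0133 0.0217]
top stand top 650 zmed 0.043692978209040764 ((453.0946350097656, 20.100425720214844), (109.97877502441406, 51.8338508605957), 2.505519390106201) z pct [0.0392 0.0475]
top stand all 703 zmed 0.04347555920084683 ((453.0942077636719, 20.110260009765625), (109.97877502441406, 51.85353469848633), 2.505519390106201) z pct [0.0324 0.0474]
top fixture 6133 zmed 0.01543701875619836 ((519.5232543945312, -247.63665771484375), (329.92108154296875, 181.33921813964844), 83.90055084228516) z pct [0.0119 0.0187]
top pins 204 zmed 0.029946791976131565 ((554.0289306640625, -213.7836456298828), (278.958251953125, 76.62662506103516), 62.779090881347656) z pct [0.0233 0.0442]
table z 0.0009694485181761532
scene plate 1859 zmed 0.01790298744165383 ((418.3203430175781, 237.80421447753906), (142.0177764892578, 60.35693359375), 73.44335174560547) z pct [0.0108 0.021 ]
scene stand top 613 zmed 0.04277081391005767 ((452.39935302734375, 22.499990463256836), (110.47569274902344, 51.1493034362793), 3.822145700454712) z pct [0.0367 0.0466]
scene stand all 1106 zmed 0.03744663072741883 ((452.5037536621094, 20.93804168701172), (110.38388061523438, 54.31706237792969), 3.6705539226531982) z pct [0.0229 0.046 ]
scene fixture 2390 zmed 0.01646614151421874 ((521.8236083984375, -223.608154296875), (284.4059753417969, 183.44400024414062), 83.94580078125) z pct [0.0117 0.0183]
scene pins 182 zmed 0.030158207341234068 ((570.120361328125, -222.8374786376953), (278.6904602050781, 43.649574279785156), 63.163734436035156) z pct [0.0231 0.0431]
```

```bash
python3 - <<'E'
import numpy as np,cv2
from h import cloud
np.set_printoptions(precision=4,suppress=True)
for n in("top","scene"):
    z=np.load(n+"0.npz"); P=cloud(z["d"],z["K"],z["E"]); ok=z["d"]>0
    def sel(x,y,h): return ok&(abs(P[...,0]-x[0])<x[1])&(abs(P[...,1]-y[0])<y[1])&(P[...,2]>h[0])&(P[...,2]<h[1])
    m=sel((.51,.12),(-.25,.15),(.021,.033)).astype(np.uint8)
    c,l,s,_=cv2.connectedComponentsWithStats(m,connectivity=8)
    for i in range(1,c):
        if s[i,4]>3: Q=P[l==i]; print(n,"pin?",s[i,4],Q.mean(0),Q.max(0)-Q.min(0))
    m=sel((.51,.14),(-.25,.2),(.010,.021)).astype(np.uint8)
    c,l,s,_=cv2.connectedComponentsWithStats(m); i=1+s[1:,4].argmax(); Q=P[l==i]
    print(n,"bed",cv2.minAreaRect(Q[:,:2].astype(np.float32)*1000),np.median(Q[:,2]))
    for nm,x,y in(("plate",(.412,.07),(.242,.1)),):
        m=sel(x,y,(.012,.03)).astype(np.uint8); c,l,s,_=cv2.connectedComponentsWithStats(m); i=1+s[1:,4].argmax(); Q=P[l==i]
        print(n,nm,cv2.minAreaRect(Q[:,:2].astype(np.float32)*1000),Q.mean(0))
    m=sel((.453,.07),(.022,.05),(.033,.06)).astype(np.uint8); c,l,s,_=cv2.connectedComponentsWithStats(m)
    for i in range(1,c):
        if s[i,4]>20: Q=P[l==i]; print(n,"cheek",s[i,4],cv2.minAreaRect(Q[:,:2].astype(np.float32)*1000),Q[:,2].max())
    # ortho image
z=np.load("top0.npz");im=z["im"]
K,E=z["K"],z["E"]
def ortho(xc,yc,h,half=.1,s=4000):
    px=np.float32([[0,0],[1,0],[1,1],[0,1]])*(2*half*s-1)
    wp=np.float64([[xc+half,yc+half,h],[xc+half,yc-half,h],[xc-half,yc-half,h],[xc-half,yc+half,h]])
    c=wp@E[:3,:3].T+E[:3,3]; uv=c@K.T; uv=(uv[:,:2]/uv[:,2:]).astype(np.float32)
    return cv2.warpPerspective(im,cv2.getPerspectiveTransform(uv,px),(int(2*half*s),)*2,flags=cv2.INTER_CUBIC)
a=ortho(.453,.02,.045,.05); b=ortho(.52,-.25,.016,.12,3333)
c=np.zeros((800,800,3),np.uint8); 
cv2.imwrite("pics/o1.png",np.hstack([cv2.resize(a,(400,400)),cv2.resize(b,(400,400))]))
E
```

```text
top pin? 93 [ 0.6279 -0.3101  0.0269] [0.0042 0.1061 0.0117]
top pin? 24 [ 0.6281 -0.3837  0.0275] [0.0024 0.0249 0.0113]
top pin? 52 [ 0.618  -0.1323  0.0272] [0.0037 0.0706 0.0118]
top pin? 19 [ 0.5496 -0.224   0.0275] [0.0095 0.0088 0.0095]
top pin? 22 [ 0.5402 -0.3138  0.0253] [0.0118 0.0104 0.0083]
top pin? 21 [ 0.5042 -0.34    0.0266] [0.0091 0.0094 0.0081]
top bed ((498.47552490234375, -254.13153076171875), (220.6354217529297, 141.69212341308594), 83.34783172607422) 0.015499876310844467
top plate ((418.5951232910156, 237.79544067382812), (140.408447265625, 56.48170852661133), 74.21821594238281) [0.4179 0.2371 0.0175]
top cheek 337 ((453.626220703125, 38.91510009765625), (112.6723403930664, 14.00117301940918), 2.710420608520508) 0.049840780551602
top cheek 342 ((455.93017578125, 1.2931947708129883), (111.17866516113281, 14.00743293762207), 2.505519151687622) 0.04974145795306538
scene pin? 104 [ 0.6279 -0.3262  0.0271] [0.0049 0.1326 0.0119]
scene pin? 15 [ 0.54   -0.313   0.0255] [0.0125 0.0095 0.0082]
scene pin? 14 [ 0.5041 -0.34    0.0258] [0.0102 0.0141 0.0079]
scene pin? 89 [ 0.6189 -0.1368  0.0269] [0.0069 0.0718 0.0114]
scene pin? 15 [ 0.5493 -0.2233  0.0263] [0.0082 0.0106 0.0083]
scene bed ((498.1263427734375, -251.37750244140625), (224.17835998535156, 142.1714630126953), 83.94580078125) 0.016503382724454566
scene plate ((418.5315246582031, 237.66207885742188), (141.5437774658203, 60.14594650268555), 73.82305908203125) [0.4155 0.2436 0.018 ]
scene cheek 357 ((455.5686340332031, 4.018983840942383), (114.33626556396484, 13.846979141235352), 3.822145700454712) 0.04849919055878578
scene cheek 374 ((453.3158874511719, 40.817291259765625), (112.19197082519531, 13.989401817321777), 2.8022167682647705) 0.0480884543295181
```

View pics/o1.png

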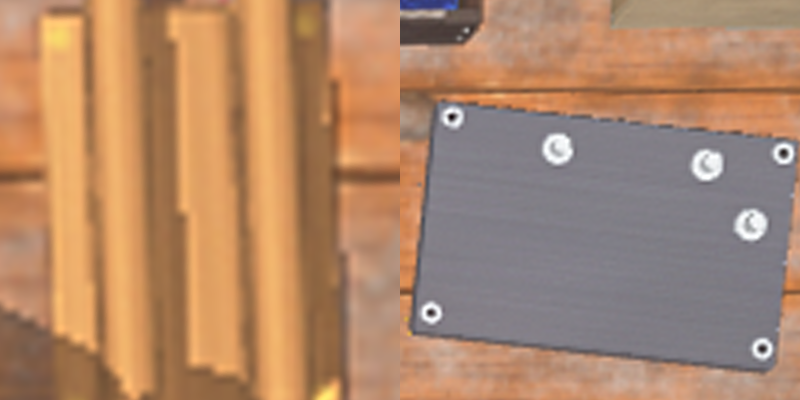

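```bash
cat >> h.py <<'E'
np.set_printoptions(precision=4,suppress=True)
def ori(z,x):
    z=np.array(z,float);z/=np.linalg.norm(z);x=np.array(x,float);x-=z*(x@z);x/=np.linalg.norm(x)
    return R.from_matrix(np.column_stack([x,np.cross(z,x),z]))
def delta(p,r,frm=None):
    if frm is None: o=monitor.get_obs(); frm=(o["position"],R.from_quat(o["ee_rot"]))
    d=frm[1].inv(); return np.r_[d.apply(np.array(p)-frm[0])*1000,(d*r).as_rotvec(degrees=True)]
def dirv(a,s=1): a=np.radians(a); return s*np.array([np.cos(a),np.sin(a),0])
def st():
    o=monitor.get_obs(); M=R.from_quat(o["ee_rot"]).as_matrix()
    print("t",o["clock"],"pos",o["position"],"x",M[:,0],"z",M[:,2],"q",o["joint_pos"],"F",o["ft_force"],"T",o["torque"],"g",round(o["grip_width"],3))
PL=np.array([.4186,.2378]);LA=74.2   # plate centre, length angle
SL=np.array([.4545,.0210]);SA=2.8    # slot
NE=np.array([.512,-.265]);NA=-6.2    # nest
E
python3 - <<'E'
from h import *
g=PL-.03*dirv(LA)[:2]; print(g)
for s in(1,-1): print(delta([*g,.15],ori([0,0,-1],dirv(LA-90,s))))
E
```

```text
[0.4104 0.2089]
[-253.4917  272.1296   81.3288   -0.0069   -0.0071   78.9965]
[-253.4917  272.1296   81.3288    0.0075   -0.0072 -101.0035]
```

>>> servo_tool([
  [1,-0.2535,0.2721,0.0813,0,0,79],
  [1,-0.2535,0.2721,0.0813,0,0,79],
  [1,-0.2535,0.2721,0.0813,0,0,79],
  [1,-0.2535,0.2721,0.0813,0,0,79],
  [1,-0.2535,0.2721,0.0813,0,0,79],
  [1,-0.2535,0.2721,0.0813,0,0,79],
  [1,-0.2535,0.2721,0.0813,0,0,79],
  [1,-0.2535,0.2721,0.0813,0,0,79],
  [1,-0.2535,0.2721,0.0813,0,0,79],
  [1,-0.2535,0.2721,0.0813,0,0,79],
  [1,-0.2535,0.2721,0.0813,0,0,79],
  [1,-0.2535,0.2721,0.0813,0,0,79],
], grip_force=100)

```text
clock: 2.4
position: [0.4103, 0.209, 0.15]
ee_rot: [0.991, -0.137, 0.0, -0.0]
ft_force: [-0.5, 1.1, -0.4]
grip_width: 1.002
```

```bash
python3 - <<'E'
from h import *
st()
sx=dirv(SA); sy=dirv(SA+90)
print("to -y", delta([*(SL),.3],ori(-sy,sx)))
o=monitor.get_obs();
print("at place", delta([.42,.25,.3],ori(-sy,sx)))
E
```

```text
t 2.4 pos [0.4103 0.209  0.15  ] x [ 0.9624 -0.2716  0.    ] z [ 0.  0. -1.] q [-0.8154  0.0278  0.2501  1.995  -0.0077  1.1196 -0.8371] F [-0.4518  1.1472 -0.3817] T [-0.0165 -0.0146  0.0042] g 1.002
to -y [  93.5687  168.9597 -150.0014  -89.1437   14.5668  -14.5676]
at place [  -1.8403  -42.0578 -149.991   -89.1437   14.5668  -14.5676]
```

>>> servo_tool([
  [1,0.0936,0.169,-0.12,-89.1,14.6,-14.6],
  [1,0.0936,0.169,-0.12,-89.1,14.6,-14.6],
  [1,0.0936,0.169,-0.12,-89.1,14.6,-14.6],
  [1,0.0936,0.169,-0.12,-89.1,14.6,-14.6],
  [1,0.0936,0.169,-0.12,-89.1,14.6,-14.6],
  [1,0.0936,0.169,-0.12,-89.1,14.6,-14.6],
  [1,0.0936,0.169,-0.12,-89.1,14.6,-14.6],
  [1,0.0936,0.169,-0.12,-89.1,14.6,-14.6],
  [1,0.0936,0.169,-0.12,-89.1,14.6,-14.6],
  [1,0.0936,0.169,-0.12,-89.1,14.6,-14.6],
  [1,0.0936,0.169,-0.12,-89.1,14.6,-14.6],
  [1,0.0936,0.169,-0.12,-89.1,14.6,-14.6],
  [1,0.0936,0.169,-0.12,-89.1,14.6,-14.6],
  [1,0.0936,0.169,-0.12,-89.1,14.6,-14.6],
])

```text
clock: 4.15
position: [0.4545, 0.0207, 0.2702]
ee_rot: [0.708, 0.017, 0.017, 0.706]
ft_force: [-1.3, 0.8, 0.9]
grip_width: 1.003
```

```bash
python3 - <<'E'
from h import *
st()
sx=dirv(SA); sy=dirv(SA+90)
print("lower", delta([*(SL),.13],ori(-sy,sx)))
im,*_=cam("scene"); cv2.imwrite("pics/s1.png",im)
E
```

```text
t 4.15 pos [0.4545 0.0207 0.2702] x [0.9988 0.0486 0.0008] z [ 0.0486 -0.9988 -0.0018] q [-0.9839  0.5807  0.2549  1.8589  0.9196  1.9325 -0.9263] F [-1.3489  0.7851  0.9115] T [ 1.0226  0.0119 -0.0487] g 1.003
lower [  -0.0657 -140.2475   -0.0048   -0.1041    0.012    -0.0467]
```

View pics/s1.png

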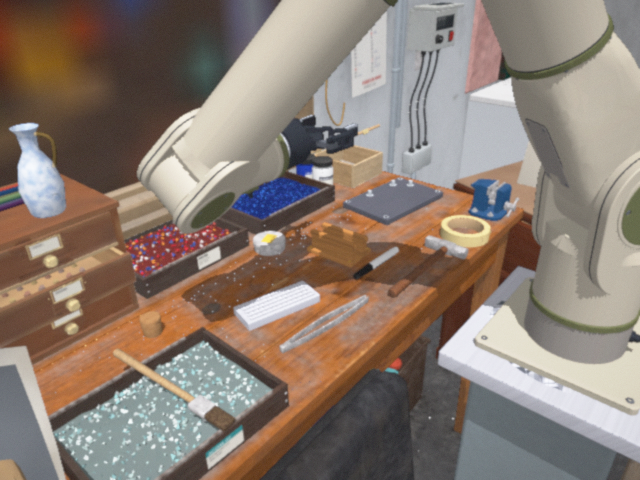

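>>> servo_tool([
  [1,0,-0.04,0,0,0,0],
  [1,0,-0.08,0,0,0,0],
  [1,0,-0.12,0,0,0,0],
  [1,0,-0.14,0,0,0,0],
  [1,0,-0.14,0,0,0,0],
  [1,0,-0.14,0,0,0,0],
])

```text
clock: 4.95
position: [0.4547, 0.021, 0.1308]
ee_rot: [0.707, 0.017, 0.018, 0.707]
ft_force: [-0.4, 0.6, 0.8]
grip_width: 1.001
```

```bash
python3 - <<'E'
from h import *
st()
im,*_=cam("scene"); cv2.imwrite("pics/s2.png",im)
im,*_=cam("top"); cv2.imwrite("pics/t2.png",im)
E
```

```text
t 4.95 pos [0.4547 0.021  0.1308] x [0.9988 0.0488 0.0009] z [ 0.0488 -0.9988 -0.0009] q [-0.9515  0.8481  0.2131  1.8185  0.8229  1.7924 -1.1092] F [-0.3851  0.5525  0.7503] T [ 0.9862  0.0755 -0.0016] g 1.001
```

View pics/s2.png

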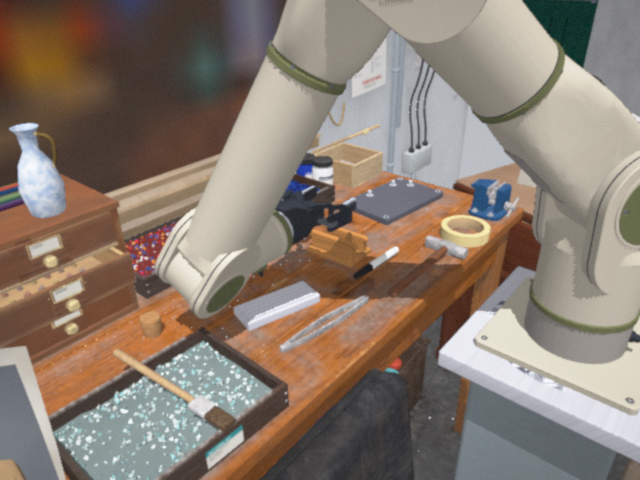

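>>> servo_tool([
  [1,0,0.05,0,0,0,0],
  [1,0,0.1,0,10,0,0],
  [1,0,0.14,0,20,0,0],
  [1,0,0.14,0,30,0,0],
  [1,0,0.14,0,40,0,0],
  [1,0,0.14,0,50,0,0],
  [1,0,0.14,0,60,0,0],
  [1,0,0.14,0,70,0,0],
  [1,0,0.14,0,80,0,0],
  [1,0,0.14,0,90,0,0],
  [1,0,0.14,0,100,0,0],
  [1,0,0.14,0,110,0,0],
  [1,0,0.14,0,120,0,0],
  [1,0,0.14,0,130,0,0],
  [1,0,0.14,0,140,0,0],
  [1,0,0.14,0,150,0,0],
  [1,0,0.14,0,160,0,0],
  [1,0,0.14,0,170,0,0],
  [1,0,0.14,0,177,0,0],
  [1,0,0.14,0,177,0,0],
])

```text
clock: 7.55
position: [0.4539, 0.0197, 0.2699]
ee_rot: [0.724, 0.017, -0.016, -0.69]
ft_force: [0.1, -1.2, 0.9]
grip_width: 1.004
```

```bash
python3 - <<'E'
from h import *
st()
im,*_=cam("scene"); cv2.imwrite("pics/s3.png",im)
E
```

```text
t 7.55 pos [0.4539 0.0197 0.2699] x [ 0.9989  0.0466 -0.0009] z [-0.0466  0.9978 -0.0482] q [ 0.1932  0.5759  0.3999  1.8599 -1.2059  2.0558  0.9967] F [ 0.107  -1.2268  0.9259] T [-0.991  -0.0888  0.0573] g 1.004
```

View pics/s3.png

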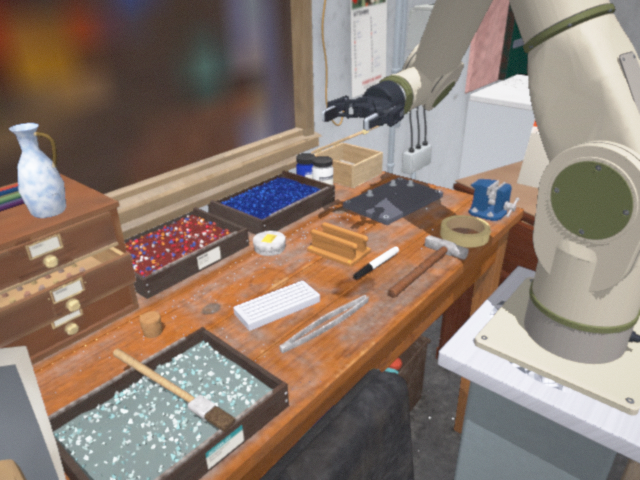

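```bash
python3 - <<'E'
from h import *
o=monitor.get_obs(); frm=(o["position"],R.from_quat(o["ee_rot"]))
g=PL-.03*dirv(LA)[:2]
print(delta([.4545,.0207,.27],ori([0,0,-1],dirv(SA))))
print(delta([*g,.12],ori([0,0,-1],dirv(LA-90))))
E
```

```text
[  0.2536   0.4525   1.1664 -86.9927  -0.1367  -0.055 ]
[-35.1157 140.2394 198.8593 -86.1836  13.9741  14.8157]
```

>>> servo_tool([
  [1,0,0,0,-10,0,0],
  [1,0,0,0,-20,0,0],
  [1,0,0,0.02,-30,0,0],
  [1,0,0,0.05,-40,0,0],
  [1,0,0,0.08,-50,0,0],
  [1,-0.01,0.04,0.12,-60,5,5],
  [1,-0.02,0.08,0.16,-70,9,9],
  [1,-0.035,0.12,0.199,-80,12,13],
  [1,-0.0351,0.1402,0.1989,-86.2,14,14.8],
  [1,-0.0351,0.1402,0.1989,-86.2,14,14.8],
  [1,-0.0351,0.1402,0.1989,-86.2,14,14.8],
  [1,-0.0351,0.1402,0.1989,-86.2,14,14.8],
  [1,-0.0351,0.1402,0.1989,-86.2,14,14.8],
])

```text
clock: 9.22
position: [0.4106, 0.2094, 0.1205]
ee_rot: [0.991, -0.137, 0.0, -0.001]
ft_force: [0.1, 0.3, -0.2]
grip_width: 0.999
```

```bash
python3 - <<'E'
from h import *
st()
g=PL-.03*dirv(LA)[:2]
print(delta([*g,.001],ori([0,0,-1],dirv(LA-90))))
E
```

```text
t 9.225 pos [0.4106 0.2094 0.1205] x [ 0.9623 -0.272   0.0003] z [ 0.0008  0.0019 -1.    ] q [-0.5903  0.0706  0.0211  2.0169 -0.0031  1.0524 -0.8432] F [ 0.1454  0.2624 -0.2158] T [-0.0421 -0.0068 -0.0175] g 0.999
[ -0.0895   0.7938 119.5328  -0.1202  -0.016    0.0194]
```

>>> servo_tool([
  [1,0,0.0005,0.05,0,0,0],
  [1,0,0.001,0.09,0,0,0],
  [1,0,0.001,0.11,0,0,0],
  [1,0,0.001,0.1195,0,0,0],
  [1,0,0.001,0.1195,0,0,0],
  [0.6,0,0.001,0.1195,0,0,0],
  [0.5,0,0.001,0.1195,0,0,0],
  [0.4,0,0.001,0.1195,0,0,0],
  [0.3,0,0.001,0.1195,0,0,0],
  [0.3,0,0.001,0.1195,0,0,0],
  [0.3,0,0.001,0.1195,0,0,0],
], grip_force=100)

```text
clock: 10.6
position: [0.4106, 0.2097, 0.0019]
ee_rot: [0.991, -0.136, 0.001, -0.001]
ft_force: [-3.7, -3.7, 14.5]
grip_width: 0.62
```

```bash
python3 - <<'E'
from h import *
st()
E
```

```text
t 10.6 pos [0.4106 0.2097 0.0019] x [ 0.9627 -0.2704  0.0009] z [ 0.0013  0.0015 -1.    ] q [-0.5869  0.2534  0.0173  2.106  -0.0069  0.7803 -0.8391] F [-3.7011 -3.7068 14.5162] T [-0.5895  0.838   0.0033] g 0.62
```

```bash
python3 - <<'E'
from h import *
sx=dirv(SA); sy=dirv(SA+90)
t=SL-.0076*sy[:2]
print(t,delta([*t,.20],ori(-sy,sx)))
E
```

```text
[0.4549 0.0134] [  95.869   176.6855 -198.3671  -89.2406   14.4628  -14.5648]
```

>>> servo_tool([
  [0.3,0,0,-0.01,0,0,0],
  [0.3,0,0,-0.04,0,0,0],
  [0.3,0,0,-0.08,0,0,0],
  [0.3,0,0,-0.12,0,0,0],
  [0.3,0,0,-0.16,-8,1,-1],
  [0.3,0,0.01,-0.2,-16,3,-3],
  [0.3,0.01,0.03,-0.21,-25,4,-4],
  [0.3,0.025,0.055,-0.21,-34,6,-6],
  [0.3,0.04,0.08,-0.21,-43,7,-7],
  [0.3,0.055,0.105,-0.21,-52,9,-9],
  [0.3,0.07,0.13,-0.21,-61,10,-10],
  [0.3,0.085,0.15,-0.205,-70,12,-12],
  [0.3,0.0959,0.165,-0.2,-79,13,-13],
  [0.3,0.0959,0.1767,-0.1984,-89.2,14.5,-14.6],
  [0.3,0.0959,0.1767,-0.1984,-89.2,14.5,-14.6],
  [0.3,0.0959,0.1767,-0.1984,-89.2,14.5,-14.6],
  [0.3,0.0959,0.1767,-0.1984,-89.2,14.5,-14.6],
])

```text
clock: 12.72
position: [0.4549, 0.0138, 0.1995]
ee_rot: [0.709, 0.017, 0.018, 0.705]
ft_force: [0.1, 0.5, -3.1]
grip_width: 0.623
```

```bash
python3 - <<'E'
from h import *
st()
im,d,K,E=cam("scene"); cv2.imwrite("pics/s4.png",im[100:400,150:550]); 
im2,d2,K2,E2=cam("top")
for n,dd,k,e in(("s",d,K,E),("t",d2,K2,E2)):
    P=cloud(dd,k,e); m=(dd>0)&(abs(P[...,0]-.455)<.026)&(abs(P[...,1]-.02)<.05)&(P[...,2]>.07)&(P[...,2]<.30)
    Q=P[m]; print(n,len(Q))
    for z in np.arange(.075,.25,.0125):
        q=Q[abs(Q[:,2]-z)<.00625]
        if len(q)>5: print(n,round(z,3),len(q),"y",np.percentile(q[:,1],[5,50,95]),"x",np.percentile(q[:,0],[2,98]))
E
```

```text
t 12.725 pos [0.4549 0.0138 0.1995] x [0.9988 0.0492 0.0019] z [ 0.0493 -0.9988 -0.0049] q [-0.8284  0.6899  0.0773  1.8544  0.9233  1.9144 -1.0736] F [ 0.0748  0.5171 -3.0847] T [ 1.8319  0.0736 -0.0189] g 0.623
s 1162
s 0.1 39 y [0.0232 0.0282 0.031 ] x [0.4291 0.4779]
s 0.112 120 y [0.0266 0.0299 0.0331] x [0.4293 0.4775]
s 0.125 128 y [0.0264 0.0304 0.0336] x [0.4301 0.4789]
s 0.137 127 y [0.0264 0.0303 0.0338] x [0.4299 0.4779]
s 0.15 54 y [0.0228 0.03   0.0335] x [0.4291 0.4747]
s 0.162 7 y [0.0188 0.0291 0.0334] x [0.4291 0.4769]
s 0.175 17 y [0.0145 0.0307 0.0339] x [0.4292 0.4793]
s 0.187 17 y [0.0246 0.0308 0.0397] x [0.4361 0.4807]
s 0.2 125 y [0.0275 0.0315 0.0566] x [0.4411 0.481 ]
s 0.212 167 y [0.0266 0.0304 0.0534] x [0.4312 0.4808]
s 0.225 146 y [0.0271 0.0298 0.0334] x [0.4297 0.4799]
s 0.238 215 y [0.0165 0.0277 0.0319] x [0.4297 0.4797]
t 485
t 0.125 8 y [0.0313 0.0328 0.0332] x [0.4522 0.4726]
t 0.137 8 y [0.0314 0.0317 0.0335] x [0.4436 0.4757]
t 0.15 11 y [0.03   0.032  0.0324] x [0.4419 0.4698]
t 0.162 8 y [0.031  0.0328 0.0332] x [0.4431 0.4743]
t 0.175 11 y [0.0299 0.0316 0.032 ] x [0.4419 0.4719]
t 0.187 26 y [0.0306 0.0412 0.0654] x [0.4419 0.4807]
t 0.2 52 y [0.031  0.0408 0.0663] x [0.4319 0.4806]
t 0.212 37 y [0.0284 0.0326 0.0638] x [0.4301 0.4808]
t 0.225 27 y [0.029  0.0306 0.0329] x [0.4318 0.4746]
t 0.238 284 y [0.0144 0.0217 0.03  ] x [0.4304 0.4802]
```

View pics/s4.png

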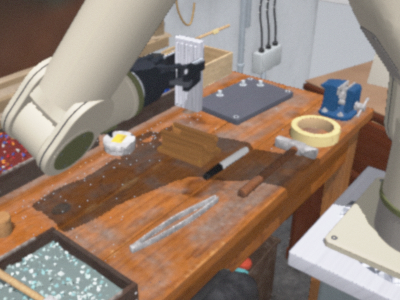

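>>> servo_tool([
  [0.3,0,-0.02,0,0,0,0],
  [0.3,0,-0.04,0,0,0,0],
  [0.3,0,-0.05,0,0,0,0],
  [0.3,0,-0.058,0,0,0,0],
  [0.3,0,-0.066,0,0,0,0],
  [0.3,0,-0.072,0,0,0,0],
  [0.3,0,-0.072,0,0,0,0],
])

```text
clock: 13.7
position: [0.4542, 0.0132, 0.1263]
ee_rot: [0.707, 0.018, 0.017, 0.707]
ft_force: [0.6, 0.8, -4.0]
grip_width: 0.621
```

```bash
python3 - <<'E'
from h import *
st()
E
```

```text
t 13.7 pos [0.4542 0.0132 0.1263] x [ 0.9988  0.0499 -0.002 ] z [ 0.0499 -0.9988  0.0005] q [-0.8199  0.8373  0.066   1.8234  0.8902  1.85   -1.1675] F [ 0.6433  0.7899 -3.9879] T [ 1.8188  0.1288 -0.0185] g 0.621
```

>>> servo_tool([
  [0.3,0,-0.006,0,0,0,0],
  [0.3,0,-0.011,0,0,0,0],
  [0.3,0,-0.014,0,0,0,0],
  [0.3,0,-0.0155,0,0,0,0],
  [0.3,0,-0.0165,0,0,0,0],
  [0.3,0,-0.0165,0,0,0,0],
])

```text
clock: 14.45
position: [0.4542, 0.0132, 0.11]
ee_rot: [0.707, 0.018, 0.017, 0.707]
ft_force: [0.3, -1.2, -4.8]
grip_width: 0.618
```

>>> servo_tool([
  [0.3,0,-0.001,0,0,0,0],
  [0.3,0,-0.0015,0,0,0,0],
  [0.3,0,-0.002,0,0,0,0],
  [0.3,0,-0.002,0,0,0,0],
])

```text
clock: 14.95
position: [0.4542, 0.0131, 0.1084]
ee_rot: [0.706, 0.018, 0.017, 0.707]
ft_force: [0.1, 0.3, 0.2]
grip_width: 0.618
```

>>> servo_tool([
  [0.7,0,0,0,0,0,0],
  [0.8,0,0,0,0,0,0],
  [1,0,0,0,0,0,0],
  [1,0,0,0,0,0,0],
  [1,0,0,0,0,0,0],
  [1,0,0,-0.01,0,0,0],
  [1,0,0,-0.03,0,0,0],
  [1,0,0.01,-0.05,0,0,0],
  [1,0,0.02,-0.05,0,0,0],
  [1,0,0.02,-0.05,0,0,0],
])

```text
clock: 16.2
position: [0.452, 0.0633, 0.1288]
ee_rot: [0.707, 0.018, 0.018, 0.707]
ft_force: [0.4, 0.3, -0.0]
grip_width: 0.999
```

```bash
python3 - <<'E'
from h import *
st()
im,d,K,E=cam("scene"); cv2.imwrite("pics/s5.png",im[100:400,150:550]); 
im2,d2,K2,E2=cam("top")
for n,dd,k,e in(("s",d,K,E),("t",d2,K2,E2)):
    P=cloud(dd,k,e); m=(dd>0)&(abs(P[...,0]-.455)<.04)&(abs(P[...,1]-.01)<.035)&(P[...,2]>.05)&(P[...,2]<.20)
    Q=P[m]; print(n,len(Q))
    for z in np.arange(.06,.18,.0125):
        q=Q[abs(Q[:,2]-z)<.00625]
        if len(q)>5: print(n,round(z,3),len(q),"y",np.percentile(q[:,1],[5,50,95]),"x",np.percentile(q[:,0],[2,98]))
E
```

```text
t 16.2 pos [0.452  0.0633 0.1288] x [ 0.9988  0.0499 -0.0003] z [ 0.0499 -0.9988 -0.0004] q [-0.8631  0.8656  0.0436  1.7399  0.8512  1.9185 -1.1523] F [ 0.3866  0.3175 -0.0014] T [ 1.0163  0.022  -0.026 ] g 0.999
s 1042
s 0.06 82 y [0.0134 0.0274 0.0308] x [0.4246 0.4457]
s 0.072 77 y [0.0129 0.0266 0.0313] x [0.425  0.4455]
s 0.085 68 y [0.0138 0.0274 0.0322] x [0.4252 0.4791]
s 0.097 101 y [0.0135 0.0282 0.0319] x [0.4249 0.4826]
s 0.11 138 y [0.0159 0.0288 0.0331] x [0.4255 0.4811]
s 0.122 161 y [0.0179 0.0293 0.0328] x [0.4257 0.4813]
s 0.135 168 y [0.0174 0.0296 0.0329] x [0.4257 0.4815]
s 0.147 228 y [0.015  0.0269 0.0313] x [0.4257 0.4797]
t 428
t 0.06 22 y [0.0147 0.029  0.0318] x [0.426  0.4736]
t 0.072 15 y [0.0126 0.0274 0.03  ] x [0.426  0.4686]
t 0.085 21 y [0.0143 0.0284 0.0309] x [0.4259 0.4679]
t 0.097 20 y [0.0151 0.0278 0.0316] x [0.4256 0.4744]
t 0.11 17 y [0.0134 0.0281 0.03  ] x [0.4261 0.468 ]
t 0.122 27 y [0.0151 0.0285 0.0309] x [0.426  0.4712]
t 0.135 35 y [0.0149 0.0277 0.0313] x [0.426  0.4745]
t 0.147 257 y [0.0128 0.0204 0.0282] x [0.4265 0.4802]
```

View pics/s5.png

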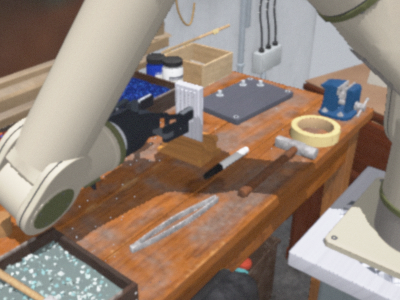

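```bash
python3 - <<'E'
from h import *
sx=dirv(SA); sy=dirv(SA+90); up=np.array([0,0,1])
o=monitor.get_obs(); F=(o["position"],R.from_quat(o["ee_rot"]))
f=ori(np.cos(.2618)*sy-np.sin(.2618)*up,sx); print("final z",f.as_matrix()[:,2])
G=np.array([.4537,.0245,.102])
for n,p,r in(("W1",[.453,.03,.27],ori(-up,sx)),("W2",[.4537+.005,-.09,.27],f),("W3",G-.09*f.as_matrix()[:,2],f),("G",G,f)):
    print(n,p,delta(p,r,F))
d=(o["position"],F[1]); 
print("W3->G in final frame", 90)
E
```

```text
final z [-0.0472  0.9648 -0.2588]
W1 [0.453, 0.03, 0.27] [ -0.5229 141.7416  32.69    90.0314   0.0456   0.08  ]
W2 [0.4587, -0.09, 0.27] [ -0.7376 141.6755 152.8251 165.0313   0.111    0.0468]
W3 [ 0.4579 -0.0623  0.1253] [  0.0741  -3.0145 125.0718 165.0313   0.111    0.0468]
G [0.4537 0.0245 0.102 ] [  0.1399 -26.2606  38.1257 165.0313   0.111    0.0468]
W3->G in final frame 90
```

>>> servo_tool([
  [1,0,0.04,0,0,0,0],
  [1,0,0.09,0,0,0,0],
  [1,0,0.13,0,10,0,0],
  [1,0,0.142,0,20,0,0],
  [1,0,0.142,0.005,30,0,0],
  [1,0,0.142,0.01,40,0,0],
  [1,0,0.142,0.015,50,0,0],
  [1,0,0.142,0.02,60,0,0],
  [1,0,0.142,0.025,70,0,0],
  [1,0,0.142,0.03,80,0,0],
  [1,0,0.142,0.035,90,0,0],
  [1,0,0.142,0.05,100,0,0],
  [1,0,0.142,0.065,110,0,0],
  [1,0,0.142,0.08,120,0,0],
  [1,0,0.142,0.1,130,0,0],
  [1,0,0.142,0.12,140,0,0],
  [1,0,0.142,0.14,150,0,0],
  [1,0,0.1417,0.1528,160,0,0],
  [1,0,0.1417,0.1528,165,0,0],
  [1,0,0.1417,0.1528,165,0,0],
])

```text
clock: 18.8
position: [0.4589, -0.0905, 0.2685]
ee_rot: [0.792, 0.017, -0.016, -0.61]
ft_force: [-0.0, -0.7, -0.2]
grip_width: 0.999
```

```bash
python3 - <<'E'
from h import *
st()
sx=dirv(SA); sy=dirv(SA+90); up=np.array([0,0,1])
f=ori(np.cos(.2618)*sy-np.sin(.2618)*up,sx)
G=np.array([.4537,.0245,.102]); print(delta(G-.09*f.as_matrix()[:,2],f))
im2,d2,K2,E2=cam("top");im,d,K,E=cam("scene");
for n,dd,k,e in(("s",d,K,E),("t",d2,K2,E2)):
    P=cloud(dd,k,e); m=(dd>0)&(abs(P[...,0]-.455)<.04)&(abs(P[...,1]-.01)<.035)&(P[...,2]>.05)&(P[...,2]<.20)
    Q=P[m]; q=Q[Q[:,2]>.143]; print(n,len(Q),"top y",np.percentile(q[:,1],[3,97]),cv2.minAreaRect(q[:,:2].astype(np.float32)*1000))
cv2.imwrite("pics/s6.png",im)
E
```

```text
t 18.8 pos [ 0.4589 -0.0905  0.2685] x [ 0.9989  0.0469 -0.0045] z [-0.0465  0.9655 -0.2562] q [ 0.351   0.5791  0.3979  1.658  -1.0203  2.0568  0.9454] F [-0.036  -0.7204 -0.2354] T [-0.9576 -0.0415  0.0058] g 0.999
[  1.0262 131.1786  63.9572  -0.1528  -0.0437  -0.2771]
s 1358 top y [0.0139 0.0302] ((453.260009765625, 20.584033966064453), (58.59465408325195, 20.375322341918945), 2.3976175785064697)
t 414 top y [0.0129 0.0285] ((453.4042053222656, 21.42790985107422), (55.3606071472168, 17.30147361755371), 0.7144138216972351)
```

>>> servo_tool([
  [1,0,0.03,0.015,0,0,0],
  [1,0,0.06,0.03,0,0,0],
  [1,0,0.09,0.045,0,0,0],
  [1,0.001,0.12,0.058,0,0,0],
  [1,0.001,0.1312,0.064,0,0,-0.3],
  [1,0.001,0.1312,0.064,0,0,-0.3],
  [1,0.001,0.1312,0.064,0,0,-0.3],
])

```text
clock: 19.77
position: [0.4594, -0.062, 0.1277]
ee_rot: [0.794, 0.022, -0.014, -0.608]
ft_force: [0.7, 0.5, -0.5]
grip_width: 1.001
```

```bash
python3 - <<'E'
from h import *
st()
sx=dirv(SA); sy=dirv(SA+90); up=np.array([0,0,1])
f=ori(np.cos(.2618)*sy-np.sin(.2618)*up,sx)
G=np.array([.4537,.0245,.102]); print(delta(G,f))
im,d,K,E=cam("scene");cv2.imwrite("pics/s7.png",im[100:400,200:600])
E
```

```text
t 19.775 pos [ 0.4594 -0.062   0.1277] x [0.9987 0.0515 0.0051] z [-0.0484  0.9642 -0.2607] q [ 0.339   0.7672  0.3548  1.7257 -1.0204  1.8913  1.1551] F [ 0.6692  0.461  -0.4631] T [-1.0136 -0.0353  0.0074] g 1.001
[-1.3934  2.1604 90.3634  0.1119  0.0695  0.3216]
```

View pics/s7.png

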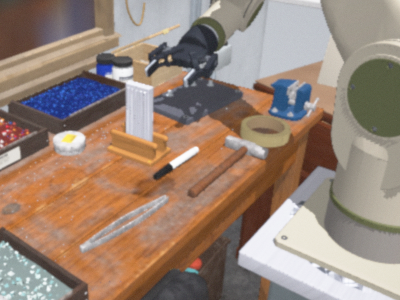

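>>> servo_tool([
  [1,-0.0014,0.002,0.03,0,0,0.3],
  [1,-0.0014,0.002,0.06,0,0,0.3],
  [1,-0.0014,0.002,0.08,0,0,0.3],
  [1,-0.0014,0.002,0.0903,0,0,0.3],
  [1,-0.0014,0.002,0.0903,0,0,0.3],
  [1,-0.0014,0.002,0.0903,0,0,0.3],
])

```text
clock: 20.58
position: [0.4535, 0.0239, 0.1012]
ee_rot: [0.793, 0.019, -0.015, -0.608]
ft_force: [0.1, -0.4, -0.5]
grip_width: 0.995
```

```bash
python3 - <<'E'
from h import *
st()
E
```

```text
t 20.575 pos [0.4535 0.0239 0.1012] x [ 0.9988  0.0488 -0.0012] z [-0.0475  0.9645 -0.2599] q [ 0.2437  0.7319  0.304   1.8702 -1.0909  1.755   1.1748] F [ 0.1197 -0.385  -0.4721] T [-1.0546 -0.0374  0.043 ] g 0.995
```

>>> servo_tool([
  [0.8,0,0,0,0,0,0],
  [0.7,0,0,0,0,0,0],
  [0.6,0,0,0,0,0,0],
  [0.5,0,0,0,0,0,0],
  [0.3,0,0,0,0,0,0],
  [0.3,0,0,0,0,0,0],
  [0.3,0,0,0,0,0,0],
  [0.3,0,-0.0097,-0.0026,0,0,0],
  [0.3,0,-0.029,-0.0078,0,0,0],
  [0.3,0,-0.058,-0.0156,0,0,0],
  [0.3,0,-0.0966,-0.026,0,0,0],
  [0.3,0,-0.0966,-0.026,0,0,0],
  [0.3,0,-0.0966,-0.026,0,0,0],
], grip_force=100)

```text
clock: 22.2
position: [0.453, 0.0251, 0.2004]
ee_rot: [0.793, 0.019, -0.016, -0.608]
ft_force: [-0.1, 0.2, -4.8]
grip_width: 0.62
```

```bash
python3 - <<'E'
from h import *
st()
im2,d2,K2,E2=cam("top");im,d,K,E=cam("scene");
P=cloud(d,K,E); m=(d>0)&(abs(P[...,0]-.454)<.02)&(abs(P[...,1]-.02)<.035)&(P[...,2]>.1)&(P[...,2]<.30); Q=P[m]
for z in np.arange(.12,.27,.0125):
    q=Q[abs(Q[:,2]-z)<.00625]
    if len(q)>5: print(round(z,3),len(q),np.median(q[:,1]))
print(np.percentile(Q[:,2],[1,99]))
E
```

```text
t 22.2 pos [0.453  0.0251 0.2004] x [ 0.9987  0.0502 -0.0026] z [-0.0491  0.9644 -0.2597] q [ 0.2194  0.5436  0.332   1.8817 -1.0789  1.8314  1.0157] F [-0.1448  0.2196 -4.7953] T [-1.8979 -0.1243  0.0261] g 0.62
0.12 91 0.029693622627716208
0.132 102 0.03083948330451256
0.145 104 0.030731159828268503
0.158 107 0.03080389953940769
0.17 109 0.030828714315678844
0.183 102 0.030596925534021838
0.195 109 0.030814499513339515
0.208 112 0.031220783729322882
0.22 117 0.030743177686404742
0.233 118 0.030772012147814796
0.245 165 0.028440312984152664
[0.1122 0.25  ]
```

```bash
cat >> h.py <<'E'
nx=dirv(NA); ny=dirv(NA+90); up=np.array([0,0,1.])
fl=ori(-np.cos(.2627)*up-np.sin(.2627)*ny,nx)
def nest(dx,dy,z): return np.array([*NE,0])+dx*nx+dy*ny+np.array([0,0,z])
E
python3 - <<'E'
from h import *
print(delta(nest(-.008,.029,.09),fl), nest(-.008,.029,.09))
E
```

```text
[  41.5517  174.1625 -225.4372  -89.8243    5.2392    8.6087] [ 0.5072 -0.2353  0.09  ]
```

>>> servo_tool([
  [0.3,0,0,-0.02,0,0,0],
  [0.3,0.003,0,-0.045,-9,0.5,1],
  [0.3,0.008,0,-0.07,-18,1,2],
  [0.3,0.013,0,-0.095,-27,1.5,3],
  [0.3,0.018,0.01,-0.12,-36,2,4],
  [0.3,0.023,0.03,-0.14,-45,2.5,5],
  [0.3,0.028,0.05,-0.16,-54,3,5.5],
  [0.3,0.033,0.07,-0.18,-63,3.7,6.2],
  [0.3,0.037,0.09,-0.2,-72,4.2,7],
  [0.3,0.041,0.11,-0.22,-81,4.8,8],
  [0.3,0.0416,0.13,-0.2254,-89.8,5.2,8.6],
  [0.3,0.0416,0.155,-0.2254,-89.8,5.2,8.6],
  [0.3,0.0416,0.1742,-0.2254,-89.8,5.2,8.6],
  [0.3,0.0416,0.1742,-0.2254,-89.8,5.2,8.6],
  [0.3,0.0416,0.1742,-0.2254,-89.8,5.2,8.6],
])

```text
clock: 24.18
position: [0.5078, -0.2359, 0.0917]
ee_rot: [0.99, -0.054, -0.007, 0.131]
ft_force: [-0.2, 0.4, -3.1]
grip_width: 0.617
```

```bash
cat >> h.py <<'E'
def platetop(lo,hi,n="top"):
    im,d,K,E=cam(n); P=cloud(d,K,E); q=(P-np.array([*NE,0])); X=q@nx; Y=q@ny
    m=((d>0)&(abs(X)<.06)&(abs(Y)<.11)&(P[...,2]>lo)&(P[...,2]<hi)); Q=P[m]; 
    A=np.c_[X[m],Y[m],np.ones(m.sum())]; c=np.linalg.lstsq(A,Q[:,2],rcond=None)[0]
    r=cv2.minAreaRect(A[:,:2].astype(np.float32)*1000)
    print(n,m.sum(),"x",np.percentile(X[m],[1,99]),"y",np.percentile(Y[m],[1,99]),"z",np.median(Q[:,2]),"slope",c,"rect",r); return im
E
python3 - <<'E'
from h import *
st()
print(delta(nest(-.008,.029,.03),fl))
im=platetop(.07,.12)
E
```

```text
t 24.175 pos [ 0.5078 -0.2359  0.0917] x [ 0.9941 -0.1088  0.0012] z [-0.0271 -0.2579 -0.9658] q [-0.2775  0.3073  0.545   1.8889  0.1255  0.9545  0.0635] F [-0.2478  0.4417 -3.1391] T [0.5742 0.0054 0.047 ] g 0.617
[ -0.7868 -16.5515  59.4428  -0.0201  -0.0536  -0.0624]
top 270 x [-0.0352  0.0202] y [-0.0609 -0.0411] z 0.10304029270573398 slope [0.035  0.0391 0.1052] rect ((-6.9588165283203125, -51.19282531738281), (20.489864349365234, 57.16305160522461), 87.38929748535156)
```

>>> servo_tool([
  [0.3,-0.0008,-0.0055,0.02,0,0,0],
  [0.3,-0.0008,-0.011,0.04,0,0,0],
  [0.3,-0.0008,-0.0145,0.053,0,0,0],
  [0.3,-0.0008,-0.0166,0.0594,0,0,0],
  [0.3,-0.0008,-0.0166,0.0594,0,0,0],
  [0.3,-0.0008,-0.0166,0.0594,0,0,0],
])

```text
clock: 24.98
position: [0.5077, -0.2351, 0.0302]
ee_rot: [0.99, -0.054, -0.006, 0.131]
ft_force: [0.2, -0.3, -3.7]
grip_width: 0.616
```

>>> servo_tool([
  [0.3,0,-0.0005,0.002,0,0,0],
  [0.3,0,-0.001,0.004,0,0,0],
  [0.3,0,-0.0013,0.005,0,0,0],
  [0.3,0,-0.0013,0.005,0,0,0],
])

```text
clock: 25.48
position: [0.5071, -0.2349, 0.0243]
ee_rot: [0.99, -0.054, -0.006, 0.131]
ft_force: [-0.7, 0.5, -3.7]
grip_width: 0.623
```

```bash
python3 - <<'E'
from h import *
st()
E
```

```text
t 25.475 pos [ 0.5071 -0.2349  0.0243] x [ 0.9942 -0.1078  0.0013] z [-0.0267 -0.2579 -0.9658] q [-0.2508  0.412   0.5195  1.9329  0.0825  0.8144  0.0646] F [-0.7008  0.4606 -3.6599] T [ 0.5088 -0.0833  0.0321] g 0.623
```

>>> servo_tool([
  [0.3,0,-0.0003,0.001,0,0,0],
  [0.3,0,-0.0005,0.002,0,0,0],
  [0.3,0,-0.0005,0.002,0,0,0],
])

```text
clock: 25.85
position: [0.5073, -0.2349, 0.0227]
ee_rot: [0.99, -0.054, -0.006, 0.131]
ft_force: [-2.1, 2.2, 3.9]
grip_width: 0.619
```

>>> servo_tool([
  [0.3,0.002,0,0,0,0,0],
  [0.3,0.004,0,0,0,0,0],
  [0.3,0.006,0,0,0,0,0],
  [0.3,0.007,0,0,0,0,0],
  [0.3,0.007,0,0,0,0,0],
])

```text
clock: 26.48
position: [0.5117, -0.2362, 0.0226]
ee_rot: [0.99, -0.055, -0.009, 0.13]
ft_force: [-13.8, 4.8, 16.7]
grip_width: 0.626
```

>>> servo_tool([
  [0.3,0.001,0,0,0,0,0],
  [0.3,0.002,0,0,0,0,0],
  [0.3,0.002,0,0,0,0,0],
])

```text
clock: 26.85
position: [0.5121, -0.2364, 0.0225]
ee_rot: [0.99, -0.055, -0.01, 0.13]
ft_force: [-21.6, 9.8, 26.0]
grip_width: 0.619
```

>>> servo_tool([
  [0.3,-0.004,0.0002,-0.0008,0,0,0],
  [0.3,-0.005,0.0002,-0.0008,0,0,0],
  [0.3,-0.005,0.0022,-0.0003,0,0,0],
  [0.3,-0.005,0.0041,0.0002,0,0,0],
  [0.3,-0.005,0.006,0.0008,0,0,0],
  [0.3,-0.005,0.006,0.0008,0,0,0],
])

```text
clock: 27.6
position: [0.5106, -0.2417, 0.0231]
ee_rot: [0.99, -0.054, -0.006, 0.131]
ft_force: [-0.5, -0.3, -4.1]
grip_width: 0.618
```

```bash
python3 - <<'E'
from h import *
st(); p=monitor.get_obs()["position"]-np.array([*NE,0]); print("nest",p@nx,p@ny-.021)
im=platetop(.028,.045); platetop(.028,.045,"scene")
E
```

```text
t 27.6 pos [ 0.5106 -0.2417  0.0231] x [ 0.9941 -0.1081  0.0017] z [-0.0264 -0.258  -0.9658] q [-0.2361  0.424   0.5179  1.9202  0.0754  0.8126  0.0796] F [-0.5102 -0.3364 -4.1334] T [ 0.5382 -0.0395  0.0483] g 0.618
nest -0.003929305052936562 0.0020428377194630226
top 388 x [-0.0318  0.0297] y [-0.0749 -0.034 ] z 0.0346146404541383 slope [0.005  0.0311 0.036 ] rect ((-2.017457962036133, -51.19795227050781), (48.96942901611328, 65.34532928466797), 62.91250991821289)
scene 548 x [-0.0435  0.031 ] y [-0.0641  0.0745] z 0.035821759871135034 slope [ 0.0301 -0.0013  0.0358] rect ((-5.357692718505859, 5.2700042724609375), (143.16485595703125, 82.23979949951172), 87.48280334472656)
```

>>> servo_tool([
  [0.3,0,0.001,0.0003,0,0,0],
  [0.3,0,0.002,0.0006,0,0,0],
  [0.3,0,0.0025,0.0007,0,0,0],
  [0.3,0,0.0025,0.0007,0,0,0],
])

```text
clock: 28.2
position: [0.5103, -0.244, 0.0231]
ee_rot: [0.99, -0.054, -0.006, 0.131]
ft_force: [0.2, 0.3, -3.7]
grip_width: 0.619
```

>>> servo_tool([
  [0.3,0.001,0,0,0,0,0],
  [0.3,0.002,0,0,0,0,0],
  [0.3,0.003,0,0,0,0,0],
  [0.3,0.003,0,0,0,0,0],
])

```text
clock: 28.7
position: [0.5134, -0.2443, 0.0231]
ee_rot: [0.99, -0.054, -0.006, 0.131]
ft_force: [-0.4, -0.0, -3.4]
grip_width: 0.62
```

>>> servo_tool([
  [0.3,0.0005,0,0,0,0,0],
  [0.3,0.001,0,0,0,0,0],
  [0.3,0.0015,0,0,0,0,0],
  [0.3,0.0015,0,0,0,0,0],
])

```text
clock: 29.2
position: [0.5148, -0.2444, 0.0231]
ee_rot: [0.99, -0.054, -0.006, 0.131]
ft_force: [-0.4, 0.2, -3.3]
grip_width: 0.62
```

>>> servo_tool([
  [0.3,0,0.0005,0.0001,0,0,0],
  [0.3,0,0.001,0.0003,0,0,0],
  [0.3,0,0.0015,0.0004,0,0,0],
  [0.3,0,0.0015,0.0004,0,0,0],
])

```text
clock: 29.7
position: [0.5145, -0.2461, 0.0231]
ee_rot: [0.99, -0.054, -0.006, 0.131]
ft_force: [-0.0, -0.2, -3.8]
grip_width: 0.62
```

>>> servo_tool([
  [0.3,0.0005,0,0,0,0,0],
  [0.3,0.001,0,0,0,0,0],
  [0.3,0.0015,0,0,0,0,0],
  [0.3,0.0015,0,0,0,0,0],
])

```text
clock: 30.2
position: [0.5153, -0.246, 0.0228]
ee_rot: [0.99, -0.054, -0.007, 0.13]
ft_force: [-4.8, 3.1, -3.0]
grip_width: 0.617
```

>>> servo_tool([
  [0.3,0,0.0005,0.0001,0,0,0],
  [0.3,0,0.001,0.0003,0,0,0],
  [0.3,0,0.0015,0.0004,0,0,0],
  [0.3,0,0.0015,0.0004,0,0,0],
])

```text
clock: 30.7
position: [0.5152, -0.2467, 0.0227]
ee_rot: [0.99, -0.054, -0.007, 0.13]
ft_force: [-5.4, 6.3, 0.2]
grip_width: 0.619
```

```bash
python3 - <<'E'
from h import *
st(); p=monitor.get_obs()["position"]-np.array([*NE,0]); print("nest",p@nx,p@ny-.021)
im=platetop(.028,.045); 
o=im[170:290,390:550]; cv2.imwrite("pics/t8.png",cv2.resize(o,None,fx=5,fy=5,interpolation=cv2.INTER_CUBIC))
E
```

```text
t 30.7 pos [ 0.5152 -0.2467  0.0227] x [ 0.9942 -0.108  -0.0002] z [-0.0281 -0.2565 -0.9661] q [-0.2224  0.437   0.5146  1.903   0.0667  0.817   0.0942] F [-5.3789  6.2968  0.1897] T [ 1.3955  1.2531 -0.6952] g 0.619
nest 0.0012490133679007548 -0.002465760326333749
top 380 x [-0.0267  0.0316] y [-0.0717 -0.0395] z 0.03436837492619117 slope [0.0089 0.0299 0.0359] rect ((4.120275497436523, -58.54608917236328), (38.60691452026367, 64.24270629882812), 87.46428680419922)
```

View pics/t8.png

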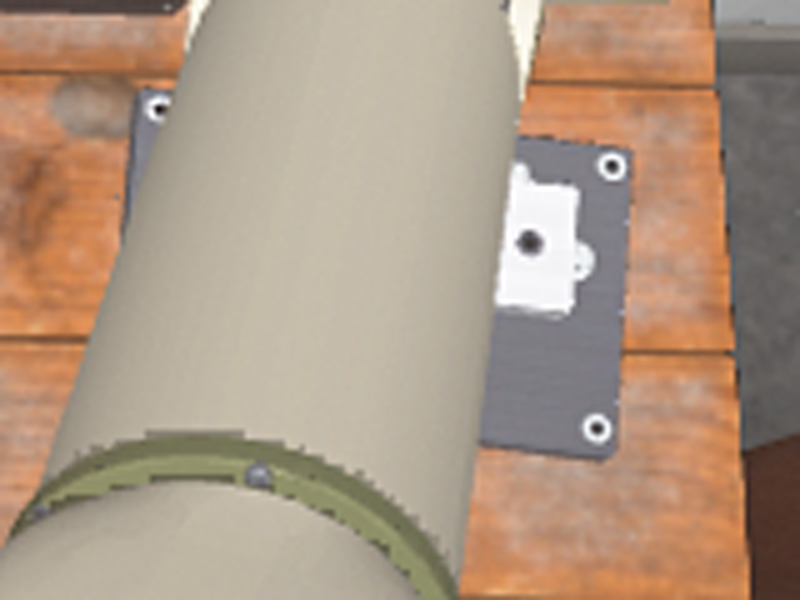

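>>> servo_tool([
  [0.3,0.0005,0.0004,0.0001,0,0,0],
  [0.3,0.001,0.0007,0.0005,0,0,0],
  [0.3,0.001,0.0007,0.0007,0,0,0],
])

```text
clock: 31.12
position: [0.5154, -0.247, 0.0226]
ee_rot: [0.99, -0.054, -0.008, 0.129]
ft_force: [-13.8, 13.5, 14.6]
grip_width: 0.622
```

```bash
python3 - <<'E'
from h import *
st()
E
```

```text
t 31.125 pos [ 0.5154 -0.247   0.0226] x [ 0.9941 -0.1086 -0.0022] z [-0.0301 -0.2552 -0.9664] q [-0.2203  0.4389  0.5138  1.9004  0.0647  0.8197  0.0964] F [-13.8061  13.5349  14.6152] T [ 2.2084  3.0872 -1.3509] g 0.622
```

>>> servo_tool([
  [0.65,0,0,0,0,0,0],
  [0.7,0,0,0,0,0,0],
  [0.8,0,0,0,0,0,0],
  [0.85,0,0,0,0,0,0],
  [0.85,0,0,-0.005,0,0,0],
  [0.85,0,0,-0.02,0,0,0],
  [0.85,0,0,-0.05,0,0,0],
  [0.85,0,0,-0.1,0,0,0],
  [0.85,0,-0.06,-0.16,0,0,0],
  [0.85,0,-0.12,-0.18,0,0,0],
  [0.85,0,-0.18,-0.18,0,0,0],
  [0.85,0,-0.22,-0.18,0,0,0],
  [0.85,0,-0.22,-0.18,0,0,0],
  [0.85,0,-0.22,-0.18,0,0,0],
])

```text
clock: 32.88
position: [0.5447, 0.0083, 0.1403]
ee_rot: [0.99, -0.054, -0.006, 0.131]
ft_force: [-0.4, 0.1, 0.6]
grip_width: 0.849
```

```bash
cat > chk.py <<'E'
from h import *
import sys
st()
im=platetop(.031,.045); platetop(.032,.045,"scene")
# pixel-level: ortho at plate-top height (z=.035) in nest frame
K,E=[np.array(eyes.camera_info("top")[k]) for k in("intrinsics","extrinsics")]
h=.12;s=2500;wp=np.array([nest(a,b,.035) for a,b in((.07,.1),(.07,-.1),(-.07,-.1),(-.07,.1))])
uv=(wp@E[:3,:3].T+E[:3,3])@K.T;uv=(uv[:,:2]/uv[:,2:]).astype(np.float32)
W,H=800,560;M=cv2.getPerspectiveTransform(uv,np.float32([[0,0],[W,0],[W,H],[0,H]]))
o=cv2.warpPerspective(im,M,(W,H),flags=cv2.INTER_CUBIC); cv2.imwrite(sys.argv[1],o)
b=(o.min(2)>190).astype(np.uint8); c,l,t,_=cv2.connectedComponentsWithStats(b); i=1+t[1:,4].argmax()
print("px box",t[i]); pts=np.argwhere(l==i)[:,::-1].astype(np.float32)
X=70-pts[:,1]/4; Y=100-pts[:,0]/4
print("white: x",np.percentile(X,[1,99]),"y",np.percentile(Y,[1,99]))
# edge angle via far/near edge fits
for nm,f in(("far",np.max),("near",np.min)):
    yy=np.arange(-60,60,4); e=[f(X[abs(Y-y)<2]) for y in yy]; k=np.polyfit(yy,e,1); print(nm,"slope deg",np.degrees(np.arctan(k[0])),"at0",k[1])
E
python3 chk.py pics/n9.png
```

```text
t 32.875 pos [0.5447 0.0083 0.1403] x [ 0.9941 -0.1081  0.0024] z [-0.0258 -0.2583 -0.9657] q [-0.609   0.2845  0.4154  1.778   0.1477  1.1855 -0.3739] F [-0.3805  0.1057  0.6008] T [ 0.2237 -0.0573  0.0314] g 0.849
top 1579 x [-0.027  0.028] y [-0.0692  0.0685] z 0.03460012998640543 slope [-0.0021  0.0003  0.0347] rect ((1.9420452117919922, -0.4415283203125), (61.469722747802734, 141.1792755126953), 0.919060230255127)
scene 579 x [-0.0275  0.0288] y [-0.0698  0.0704] z 0.03551767969786358 slope [ 0.0105 -0.0014  0.0355] rect ((0.1966533660888672, -0.53094482421875), (145.08872985839844, 58.40833282470703), 89.8864517211914)
px box [   118    130    596    268 129883]
white: x [-27.5   33.75] y [-72.    68.75]
far slope deg 0.4819678669188756 at0 31.19182424916574
near slope deg -0.04620626378390975 at0 -28.41827956989247
```

View pics/n9.png

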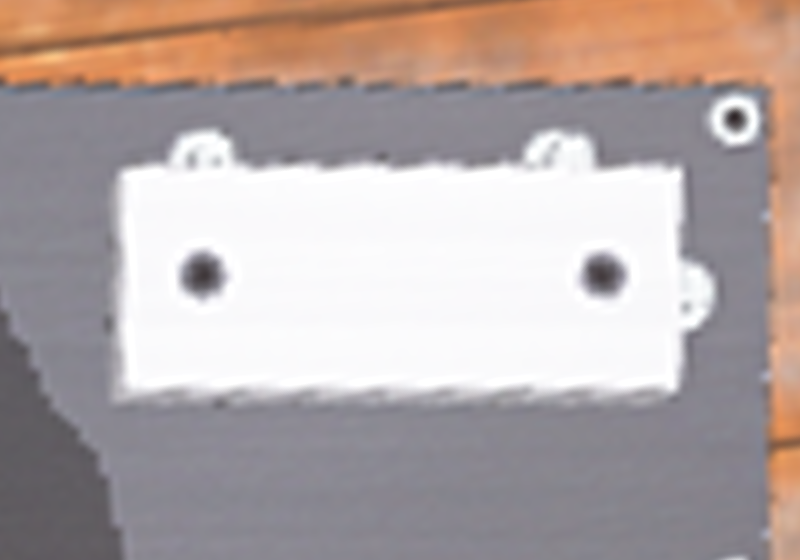

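```bash
python3 - <<'E'
from h import *
im,d,K,E=cam("top")
for t in["wax_tin","marker","tweezers_long","cork_big"]: print(t,[(w(r["point"],E),round(r["confidence"],2)) for r in models.boxes_of("top",t)[:1]])
print(monitor.get_obs()["clock"]); ticket.hand_in()
E
```

```text
wax_tin []
marker []
tweezers_long [(array([0.3267, 0.2217, 0.0135]), 0.57)]
cork_big [(array([0.5286, 0.4115, 0.028 ]), 0.59)]
33.225
the job is handed in; nothing more can be done
```

The plate is flipped and lies ribbed face down on the fixture, against the pins. I handed the job in at 33.2 s of the 72 s allowed; no verdict is reported.

**What I did:** I stood the plate in the slot, let go and backed off. I then took it again from the other side, laid it on the bed, slid it against the pins and opened the gripper.

**Standing in the stand:** With the gripper clear, the plate stood upright with about 1° of lean.

**On the fixture:**
- **Contact:** The contact forces were about 14 N in both directions just before I let go. I could not feel the two long-side pins separately, but in the last top picture the plate touches all three.
- **Position:** The plate is plain back up and flat. Its centre is within about 1 mm of the place I worked out from the pins, and its length is within about 0.5° of the pin row. The image edge fits differed slightly (far edge 0.5°, near edge 0°), because the white pins merge with the plate's far edge.
- **Offset:** Contact came 1 to 2.5 mm away from where I expected it. That is within the camera calibration and my grasp estimate.

**What went wrong:** While sliding, a finger first pressed on one of the long-side pins with about 22 N. I backed off and went toward the end pin before trying again.

**Bystanders:** The tweezers and cork were found within about 5 mm of their starting places. The network did not find the tin or the marker in the last picture, where the arm probably hid them, so those two are unconfirmed. No earlier reading or picture suggested contact with them.

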